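# Lay out the desk set in front of the phone stand

## Task

Put the black sticky-note holder squarely in front of the aluminium phone stand (the side its ledge faces), long side parallel to the stand, and stand the glass jar and the white cup upright at its two ends in one straight row with it: the jar at the end on the tape dispenser's side, the white cup at the other. Leave about 4 cm clear between the holder and each of its three neighbours (stand, jar, cup), and lay the pen in the groove on top of the holder, centred along it. Leave the blue mug, the stapler and the eraser where they are.

Things in the scene. Friction and masses are not known exactly. Their poses are not given: they have to be found in the camera images.
- note_holder: loose black note holder, block 64 (x) by 100 (y) by 30 mm high, 0.18 kg, yellow pad flush in its top. Origin: underside centre. Pen groove on top along y at x = +18 mm: 8 mm high ribs 15 mm apart, 20 mm long, centred at y = +-38 mm, none in the middle (finger room); floor z = 30 mm. Grasp across x. Starts with x within 0.4 rad of world x; may end either way round
- glass_jar: loose round clear glass jar with a closed green screw lid, 62 mm in diameter, 80 mm tall, about 0.22 kg. Origin: centre of its underside; z up
- white_cup: loose white ceramic cup without handle, open on top, 62 mm in outer diameter at the rim (narrower at the foot), 80 mm tall, about 0.18 kg. Origin: centre of its underside; z up
- pen: loose blue press-button pen with steel tip and clip, 12 mm thick, 130 mm long, 20 g, lying on the table. Origin: on its axis at mid-length (6 mm above the table as it lies); its x axis runs along the pen towards the button. It may point either way in the groove; lying in it, its axis is 36 mm above the table
- phone_stand: fixed aluminium phone stand, base 80 (x) by 76 (y) by 6 mm, back plate up to about 117 mm high that leans back to +x (above 70 mm height nothing is further forward than x = +12 mm). Origin: underside centre of the base. Its front, with the ledge for the phone, faces its -x, towards the robot (within 0.15 rad)
- tape_dispenser: fixed red plastic tape dispenser with a tape roll, 150 mm (its x) by 56 mm (its y), 104 mm tall. Origin: centre of its underside. It stands either left or right of the phone stand, more than 0.2 m off; not to be moved
- blue_mug: loose blue ceramic mug with handle, 76 mm in diameter, 90 mm tall: a bystander, leave it. Origin: centre of its underside
- stapler: loose black and orange stapler, 130 by 34 by 47 mm: a bystander, leave it. Origin: centre of its underside
- eraser: loose white eraser in a blue sleeve, 45 by 20 by 12 mm, lying in front of the tape dispenser: a bystander, leave it. Origin: centre of its underside

How it is judged:
By the outcome, as a careful person would: the job done as asked, in the order asked, and still so for the second after the job is handed in, with the robot touching nothing.
It also fails if it takes over 102 s, if anything falls off the work surface, if the arm or the gripper's body presses on something with over 40 N, if the wrist force passes 120 N, or if a joint passes its speed limit or range.

## Robot

A 6-joint arm with a two-finger parallel gripper is mounted at the origin on the work surface. World frame = base frame: x ahead of the robot, y to its left, z up, the work surface at z = 0. Lengths are in m, angles in degrees, forces in N, time in s.
With the tool pointing down it reaches from about 0.4 to 0.825 m from the base axis. Payload 7 kg.
Tool frame: the origin (TCP) lies midway between the tips of the shut fingers; the grasp point (between the pads) lies 19 mm behind it; z points along the fingers, y is the line along which they close (so a half turn about z gives the same grasp; the last joint's range is limited). The gripper opens to 88 mm and grips with 3 to 60 N. Pads are 19 mm wide; open, the fingers measure 130 mm over their backs; the gripper's body (78 mm by 193 mm) begins 47 mm behind the grasp point.
Start: joints at [-54.483, 20.546, 0.682, 0, -70.136, -16.507], TCP at [0.22, -0.638, 0.227] pointing down, gripper open.
Joint ranges: [-176.03, 176.03], [-82.01, 121.73], [-58.28, 71.71], [-173.87, 95.51], [-174.79, -0.11], [-173.66, 173.66]. Speed limits (degrees/s): [136.94, 136.94, 172.46, 180, 180, 180].

## Interface

Orientations are given as [roll, pitch, yaw] about the fixed x, y, z axes, in that order (R = Rz(yaw) Ry(pitch) Rx(roll)).
In Python, from plant import r gives the robot as it stands.
- The arm moves only by the tool carry_out, never from a script. Its argument "deltas" is a list of rows, each a list of 3 entries, a list of its own where there are three numbers: the opening, from 0 (shut) to 1 (fully open), then the shift along the tool's x, y, z in mm, then the turn, a rotation vector about the tool's x, y, z in rad. In form: [[gripper, [tx, ty, tz], [rx, ry, rz]], ...]. A call has 1 to 12 rows; each row is the pose to reach, as a shift and turn from the pose commanded when the call began, along the tool's axes at that moment; what a row does not reach only later rows make up. A row lasts 1/10 s, in which the tool goes at most 50 mm and 8.59 degrees, less where a joint would pass 70% of its speed; a pose out of reach is approached as far as the arm can. A call with a gripper value outside its range is refused whole. The fingers move at their own pace and stop on an object; "squeeze" is the grip in N (left out, the last holds). Time passes only in rows, so rows that repeat a pose let the fingers close. It gives the time, the measured TCP pose, the force, the opening and the grip force at its end, in the units of the state.
- r.get_state(): the state, without advancing time (a new reading comes with each control period).
- r.capture(name): name is "scene" or "side" or "wrist"; returns (picture, depth): 480x640x3 uint8, red, green, blue; 480x640 float32, m along the optical axis (not along the pixel's ray), 0 where there is no reading.
- r.get_calibration(name): a dict with "fov_y" (degrees; the focal length in pixels is half the picture's height over the tangent of half this angle, whatever the lens; pixels are square), "cx", "cy" (the principal point, pixels), "view" (4x4, takes a point from world to camera coordinates). Camera axes: x right, y down, z forward; pixel columns grow to the right and rows downward; lengths in m; the calibration is good to about 2 mm. The wrist camera is an equidistant fisheye: a pixel r from the principal point sees the ray r / f radians off the axis. A picture is of the moment at which its call begins: read the wrist's pose just before it. get_calibration takes no time and is no camera call; for the wrist camera it gives the pose at the moment of the call.
- r.close_job(): hands the job in; it is judged then, once.
The state is a dict: "time_s": time; "joints": joint angles; "qd": joint speeds; "joint_torque": joint torques, N m; "tcp_pos": TCP position; "eef_rot": TCP orientation; "contact_force": force on the tool from outside, world axes, zero at the start; "moment": the same for the moment, N m; "gripper_width": finger opening in m; "gripper_force": force on a finger pad.
Only numpy, scipy, OpenCV 4.12 (cv2) and the standard library are available. Lean on these libraries where they do the work, as an engineer would, in place of code of your own. Each camera call takes 0.05 s, during which the arm holds its last target. There are 200 camera calls.

## Working session

There is one attempt and no reset: what is moved stays moved. The work goes in short steps, Python scripts to look and compute and a tool call to move; the robot and the scene stay as the last step left them, time stands still between calls to the robot, and variables do not carry over. Pictures are saved under pics/ and viewed, at most 14 in all, crops included, and the job is handed in when it is done.

Besides the shell and the picture viewer there is one more tool, called after "Emit:" as name([rows], argument=value, ...), one row to a line, values as JSON. carry_out: Moves the arm, as the interface text tells. Its arguments: {"type":"object","properties":{"deltas":{"type":"array"},"squeeze":{"type":"number"}},"required":["deltas"]}

```bash
mkdir -p pics; ls
cat > h.py <<'E'
import numpy as np,cv2
from plant import r
from scipy.spatial.transform import Rotation as R
def snap(n,f):
    c=r.get_calibration(n); im,d=r.capture(n)
    np.savez('pics/'+f+'.npz',im=im,d=d,**{k:np.array(c[k]) for k in('fov_y','cx','cy','view')})
    cv2.imwrite('pics/'+f+'.png',im[:,:,::-1]); return im,d,c
def cloud(f):
    z=np.load('pics/'+f+'.npz'); d=z['d']; F=240/np.tan(np.radians(z['fov_y'])/2)
    v,u=np.mgrid[:480,:640]
    p=np.stack([(u-z['cx'])/F*d,(v-z['cy'])/F*d,d],-1)
    V=z['view']; return (p-V[:3,3])@V[:3,:3], d>0, z['im']
def ray(f,u,v,h):
    z=np.load('pics/'+f+'.npz');F=240/np.tan(np.radians(z['fov_y'])/2);V=z['view']
    dr=np.array([(u-z['cx'])/F,(v-z['cy'])/F,1])@V[:3,:3]; o=-V[:3,:3].T@V[:3,3]
    return o+dr*(h-o[2])/dr[2]
E
python3 - <<'E'
from h import *
for n in('scene','side'):
    im,d,c=snap(n,n+'0'); print(n,c['fov_y'],np.round(-np.array(c['view'])[:3,:3].T@np.array(c['view'])[:3,3],3))
s=r.get_state();print(s)
E
```

```text
pics
scene 43.351039883090934 [ 1.49  -0.579  0.917]
side 55.79863039072391 [0.211 0.595 0.72 ]
{'time_s': 0.1, 'joints': array([-5.44836846e+01,  2.05861183e+01,  6.38963652e-01, -1.76919412e-02,
       -7.01381653e+01, -1.65060604e+01]), 'qd': array([ 0.04791753, -0.13729008,  0.08400447,  0.06470413, -0.04427189,
        0.0494759 ]), 'joint_torque': array([-2.38915563e-03, -5.84163594e+01,  2.93747342e+01,  7.01539546e+00,
        1.01643577e-02, -4.66920676e-05]), 'tcp_pos': array([ 0.2196851 , -0.63777027,  0.22572978]), 'eef_rot': array([ 1.79913470e+02, -8.29584399e-03, -1.60995762e+02]), 'contact_force': array([-0.11489138,  0.88945937, -0.16352396]), 'moment': array([-0.03107503,  0.02830965, -0.00608763]), 'gripper_force': 0.0, 'gripper_width': 0.08748054207347579}
```

View pics/scene0.png

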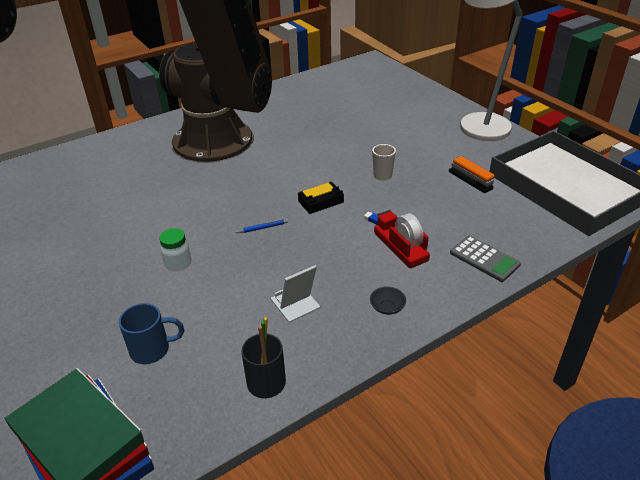

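View pics/side0.png

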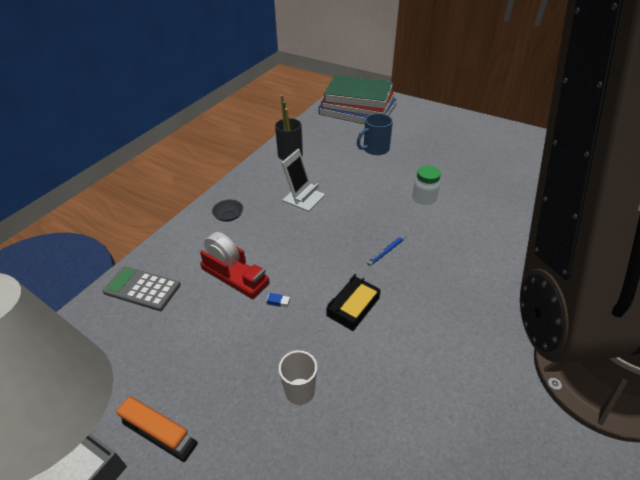

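The scene view shows the tape dispenser at (405,237), on the +y side of the stand at (296,293). The jar is at (175,250), the cup at (384,160), the holder at (321,196), the pen from (238,232) to (287,222) and the mug at (147,335). So the jar and cup need to swap sides. Next I'll measure positions.

Run:
```python
from h import *
B={'scene0':dict(holder=(296,180,348,214),jar=(158,226,194,272),cup=(368,142,400,184),pen=(232,216,292,238),stand=(268,262,324,322),tape=(372,208,432,268),eraser=(362,208,384,226),mug=(115,300,188,365),stapler=(446,152,498,194)),
 'side0':dict(holder=(324,274,384,330),jar=(410,165,444,206),cup=(276,348,320,406),pen=(364,232,410,268),stand=(280,148,328,210),tape=(198,230,270,296),eraser=(264,290,292,308),mug=(354,112,396,156))}
P={}
for f in B:
    p,ok,im=cloud(f)
    print(f,'table',np.round(np.median(p[200:280,440:450][ok[200:280,440:450]],0),4) )
    for k,(a,b,c,d) in B[f].items():
        q=p[b:d,a:c][ok[b:d,a:c]];cc=im[b:d,a:c][ok[b:d,a:c]];P[f,k]=(q,cc)
for k in B['scene0']:
    for f in B:
        if (f,k) not in P: continue
        q,cc=P[f,k]; m=q[:,2]>(0.005 if k in('pen','eraser') else 0.012)
        if k=='stand': m=(q[:,2]>.003)&(q[:,2]<.010)
        if k=='holder': m=(q[:,2]>.025)&(q[:,2]<.05)
        if k in('cup','jar'): m=(q[:,2]>.074)
        s=q[m]
        if len(s)<5: print(k,f,len(s));continue
        rc=cv2.minAreaRect((s[:,:2]*1000).astype(np.float32))
        print(k,f,len(s),'rect',np.round(rc[0],1),np.round(rc[1],1),round(rc[2],1),'zmax',round(s[:,2].max(),3), 'min',np.round(s.min(0)*1000),'max',np.round(s.max(0)*1000))
        if k in('cup','jar'):
            h=cv2.convexHull((s[:,:2]*1000).astype(np.float32)); print('  circ',cv2.minEnclosingCircle(h), 'ell', cv2.fitEllipse(h) if len(h)>5 else '')
        if k=='holder': t=s[s[:,2]>.034]; print('  ribs',len(t),np.round(t.mean(0)*1000,1), np.round(cv2.boxPoints(cv2.minAreaRect((t[:,:2]*1000).astype(np.float32))),1).tolist())
for f,b in (('scene0',(220,175,360,330)),('side0',(270,140,450,340))):
    im=cv2.imread(f'pics/{f}.png')[b[1]:b[3],b[0]:b[2]]
    cv2.imwrite(f'pics/{f}c.png',cv2.resize(im,None,fx=3 if f[1]=='i' else 3.8,fy=3 if f[1]=='i' else 3.8,interpolation=cv2.INTER_CUBIC))
```

```text
scene0 table [7.380e-01 2.467e-01 6.000e-04]
side0 table [ 0.3515 -0.183  -0.0009]
holder scene0 636 rect [446.8  91.2] [102.8  68.5] 85.1 zmax 0.043 min [409.  38.  25.] max [483. 144.  43.]
  ribs 80 [460.5  90.2  36.6] [[420.5, 48.29999923706055], [468.8999938964844, 34.70000076293945], [496.0, 131.5], [447.6000061035156, 145.10000610351562]]
holder side0 1399 rect [441.9  91.6] [102.3  64.8] 84.4 zmax 0.041 min [406.  40.  25.] max [477. 145.  41.]
  ribs 84 [459.8  94.3  36.9] [[443.6000061035156, 44.5], [467.0, 42.5], [475.29998779296875, 136.5], [451.8999938964844, 138.60000610351562]]
jar scene0 355 rect [ 450.1 -302.5] [56.6 53.6] 21.3 zmax 0.084 min [ 420. -328.   74.] max [ 480. -276.   84.]
  circ ((450.4063415527344, -304.892333984375), 30.5804500579834) ell ((450.986572265625, -302.3712158203125), (52.592254638671875, 60.26513671875), 86.00146484375)
jar side0 272 rect [ 445.7 -298.4] [51.9 56.1] 23.2 zmax 0.083 min [ 420. -328.   74.] max [ 474. -271.   83.]
  circ ((448.2809753417969, -298.8803405761719), 29.625446319580078) ell ((446.9534606933594, -300.0954284667969
[... 1125 characters left out ...]
min [575. 111.  12.] max [776. 173. 108.]
tape side0 2309 rect [693.7 146.9] [ 57.3 152.1] 85.5 zmax 0.105 min [617. 119.  12.] max [771. 180. 105.]
eraser scene0 198 rect [605.7 146.8] [29.6 96.3] 79.9 zmax 0.059 min [559. 127.   5.] max [651. 167.  59.]
eraser side0 228 rect [578.  155.9] [46.8 22.2] 18.0 zmax 0.015 min [554. 140.   5.] max [602. 172.  15.]
mug scene0 2354 rect [ 663.7 -441.9] [104.2  78.5] 35.7 zmax 0.094 min [ 612. -487.   12.] max [ 693. -381.   94.]
mug side0 1189 rect [ 684.8 -506.1] [115.2 231. ] 29.6 zmax 0.092 min [ 611. -635.   12.] max [ 777. -379.   92.]
stapler scene0 864 rect [605.9 475.4] [118.5 111.1] 53.1 zmax 0.059 min [530. 445.  12.] max [663. 556.  59.]
```

View pics/scene0c.png

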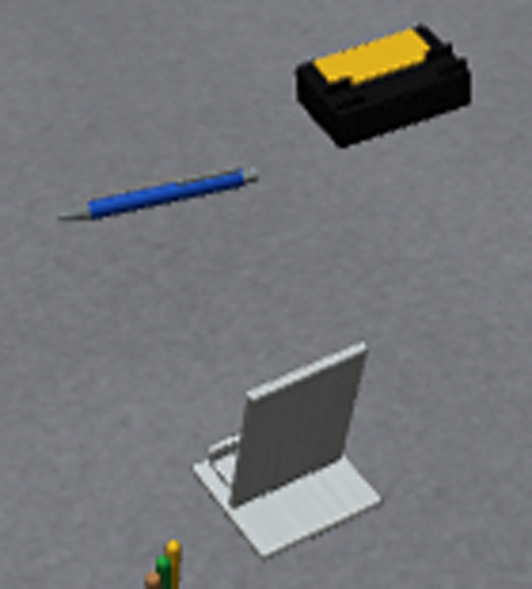

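View pics/side0c.png

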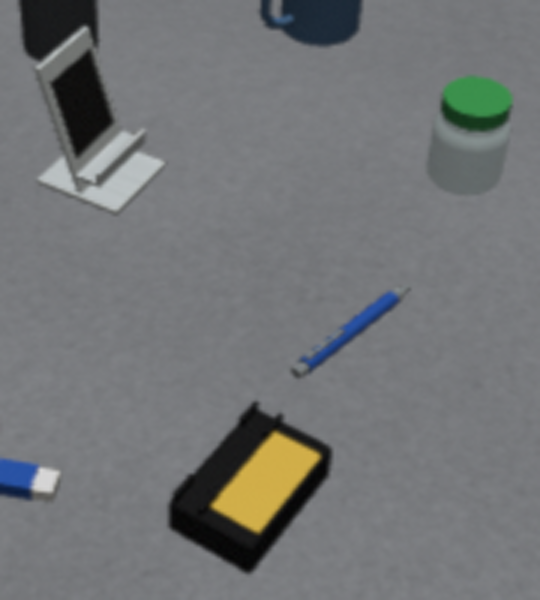

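```bash
cat >> h.py <<'E'
def go(pos,yaw,n=None):
    """shift mm / turn for a down-pointing tool target, from measured pose"""
    s=r.get_state();A=R.from_euler('xyz',s['eef_rot'],degrees=True)
    T=R.from_euler('xyz',[180,0,yaw],degrees=True)
    d=A.inv().apply(np.array(pos)-s['tcp_pos'])*1000; w=(A.inv()*T).as_rotvec()
    print('t',round(s['time_s'],2),'tcp',np.round(s['tcp_pos']*1000,1),np.round(s['eef_rot'],2),'w',round(s['gripper_width']*1000,1),'F',np.round(s['contact_force'],1),'gf',round(s['gripper_force'],1))
    print('shift',np.round(d,1),'turn',np.round(w,3),'rows>=',max(np.linalg.norm(d)/50,np.linalg.norm(w)/.15))
E
python3 - <<'E'
from h import *
def pt(f,pts,h):
    o,s=((220,175),3.8) if f[1]=='c' else ((270,140),3)
    return np.array([ray(f,o[0]+a/s,o[1]+b/s,h)[:2]*1000 for a,b in pts])
for f,c in(('scene0',[(195,467),(266,556),(382,500)]),('side0',[(38,178),(117,212),(165,164)])):
    q=pt(f,c,.006); m=(q[0]+q[2])/2; e1=q[1]-q[0]; e2=q[2]-q[1]
    print(f,'stand corners',np.round(q,1).tolist(),'c',np.round(m,1),np.linalg.norm(e1),np.degrees(np.arctan2(e1[1],e1[0])),np.linalg.norm(e2),np.degrees(np.arctan2(e2[1],e2[0])))
for f,c in(('scene0',[(58,218),(258,175)]),('side0',[(409,289),(297,372)])):
    q=pt(f,c,.006); e=q[1]-q[0];print('pen',q.round(1).tolist(),q.mean(0),np.linalg.norm(e),np.degrees(np.arctan2(e[1],e[0])))
# refine stand base rect by colour: bright pixels on z=6mm plane
for f,b in(('scene0',(268,262,324,322)),('side0',(280,176,328,210))):
    p,ok,im=cloud(f);P=p[b[1]:b[3],b[0]:b[2]].reshape(-1,3);C=im[b[1]:b[3],b[0]:b[2]].reshape(-1,3).astype(int)
    m=(C.min(1)>130)&(P[:,2]<.012)&(P[:,2]>0); 
    uv=np.argwhere(m.reshape(b[3]-b[1],b[2]-b[0])); q=np.array([ray(f,u+b[0],v+b[1],.006)[:2]*1000 for v,u in uv]).astype(np.float32)
    print(f,len(q),cv2.minAreaRect(q))
    m=(P[:,2]>.03)&(P[:,2]<.125)&(abs(P[:,0]-.67)<.08)&(abs(P[:,1]+.12)<.08); s=P[m]
    A=np.c_[s[:,1],s[:,2],np.ones(len(s))]; 
    for _ in range(3):
        k=np.linalg.lstsq(A,s[:,0],rcond=None)[0]; e=abs(A@k-s[:,0]); g=e<.006; A,s=A[g],s[g]
    print('  plate x=',k,len(s),'yaw',np.degrees(np.arctan(-k[0])),'y range',s[:,1].min(),s[:,1].max())
go([.444,.0914,.15],95,0); go([.444,.0914,.15],-85.,0)
E
```

```text
scene0 stand corners [[675.0, -185.5], [753.9, -187.5], [755.2, -114.3]] c [ 715.1 -149.9] 78.92463932854753 -1.4487124524883856 73.2329273761621 89.01823600085908
side0 stand corners [[747.1, -112.5], [667.1, -108.1], [664.6, -181.0]] c [ 705.8 -146.7] 80.02866829404378 176.87033848702595 72.93277015943016 -91.98065066136006
pen [[436.1, -147.0], [471.3, -21.3]] [453.67332705 -84.1449133 ] 130.56485431738403 74.36474490511615
pen [[428.2, -141.7], [463.7, -22.5]] [445.9556033  -82.06860745] 124.37319328699526 73.43577016905483
scene0 559 ((695.3683471679688, -132.630126953125), (110.75917053222656, 116.06317138671875), 88.47859191894531)
  plate x= [0.03557551 0.29428585 0.71802708] 725 yaw -2.037467319589021 y range -0.1863343175392489 -0.11498529655049321
side0 330 ((708.9208984375, -161.78338623046875), (104.46195220947266, 80.14147186279297), 88.1265640258789)
  plate x= [0.0521293  0.32231151 0.71049454] 231 yaw -2.9840879783229273 y range -0.1812724857499437 -0.11337209011547524
t 0.1 tcp [ 219.7 -637.8  225.7] [ 1.7991e+02 -1.0000e-02 -1.6100e+02] w 87.5 F [-0.1  0.9 -0.2] gf 0.0
shift [-449.5  616.3   76.6] turn [ 1.000e-03 -1.000e-03  1.815e+00] rows>= 15.332859615446898
t 0.1 tcp [ 219.7 -637.8  225.7] [ 1.7991e+02 -1.0000e-02 -1.6100e+02] w 87.5 F [-0.1  0.9 -0.2] gf 0.0
shift [-449.5  616.3   76.6] turn [ 1.000e-03  1.000e-03 -1.326e+00] rows>= 15.332859615446898
```

The stand measures at about (0.710, -0.148) with yaw about -2.3°. The two cameras disagree by 5–9 mm in x, so the grasps and the wrist camera will have to settle it. I'll move in now.

```bash
python3 -c "
from h import *
go([.5,-.25,.30],-128)"
```

```text
t 0.1 tcp [ 219.7 -637.8  225.7] [ 1.7991e+02 -1.0000e-02 -1.6100e+02] w 87.5 F [-0.1  0.9 -0.2] gf 0.0
shift [-391.3  275.5  -73.9] turn [ 0.002  0.    -0.576] rows>= 9.684178685365467
```

Emit:
carry_out([
  [1,[-391,275,-74],[0,0,-0.576]],
  [1,[-391,275,-74],[0,0,-0.576]],
  [1,[-391,275,-74],[0,0,-0.576]],
  [1,[-391,275,-74],[0,0,-0.576]],
  [1,[-391,275,-74],[0,0,-0.576]],
  [1,[-391,275,-74],[0,0,-0.576]],
  [1,[-391,275,-74],[0,0,-0.576]],
  [1,[-391,275,-74],[0,0,-0.576]],
  [1,[-391,275,-74],[0,0,-0.576]],
  [1,[-391,275,-74],[0,0,-0.576]],
  [1,[-391,275,-74],[0,0,-0.576]],
  [1,[-391,275,-74],[0,0,-0.576]],
])

```text
time_s: 1.3
tcp_pos: [0.5002, -0.25, 0.3002]
eef_rot: [180.0, -0.0, -127.9]
contact_force: [0.1, 0.6, 0.7]
gripper_width: 0.0876
gripper_force: 0.0
```

```bash
python3 -c "
from h import *
go([.52,-.08,.30],-93)"
```

```text
t 1.3 tcp [ 500.2 -250.   300.2] [ 1.7996e+02 -1.0000e-02 -1.2788e+02] w 87.6 F [0.1 0.6 0.7] gf 0.0
shift [-146.3   88.7    0.2] turn [ 0.001  0.    -0.609] rows>= 4.058181920480941
```

Emit:
carry_out([
  [1,[-146,89,0],[0,0,-0.609]],
  [1,[-146,89,0],[0,0,-0.609]],
  [1,[-146,89,0],[0,0,-0.609]],
  [1,[-146,89,0],[0,0,-0.609]],
  [1,[-146,89,0],[0,0,-0.609]],
  [1,[-146,89,0],[0,0,-0.609]],
  [1,[-146,89,0],[0,0,-0.609]],
  [1,[-146,89,0],[0,0,-0.609]],
])

```text
time_s: 2.1
tcp_pos: [0.5194, -0.0822, 0.3004]
eef_rot: [180.0, -0.0, -93.3]
contact_force: [-0.3, -0.5, -1.2]
gripper_width: 0.0873
gripper_force: 0.0
```

Run:
```python
from h import *
im,d,c=snap('wrist','w1'); print(c['fov_y'],c['cx'],c['cy'],np.round(c['view'],3))
go([.444,.0914,.15],-95)
```

```text
65.70646984690485 322.93569772310764 239.54234827611887 [[-0.998  0.056  0.001  0.523]
 [ 0.055  0.966  0.255 -0.   ]
 [ 0.014  0.254 -0.967  0.475]
 [ 0.     0.     0.     1.   ]]
t 2.15 tcp [519.4 -82.1 300.5] [ 1.7999e+02 -1.0000e-02 -9.3240e+01] w 87.8 F [ 0.4 -1.3  0.5] gf 0.0
shift [-168.9   85.1  150.5] turn [ 0.    -0.     0.031] rows>= 4.83415680071005
```

View pics/w1.png

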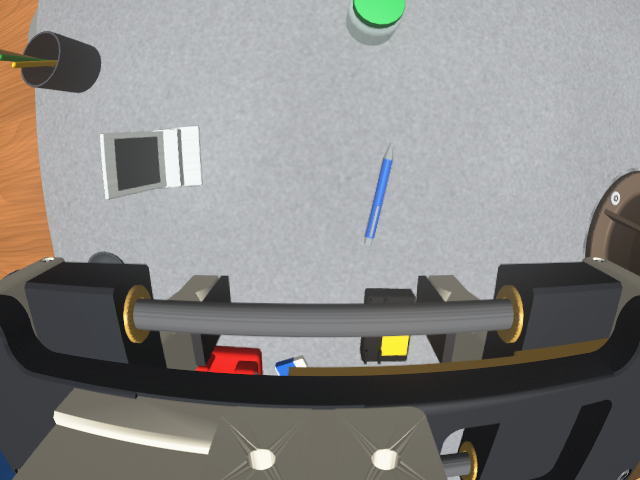

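The wrist view shows the stand's front base edge from (196,126) to (201,185), the pen tip at (391,145) and its button at (369,243), and the jar lid centred near (379,3). I'll turn these into positions through the fisheye model.

```bash
cat >> h.py <<'E'
def fray(f,u,v,h):
    z=np.load('pics/'+f+'.npz');F=240/np.tan(np.radians(z['fov_y'])/2);V=z['view']
    a=np.array([u-z['cx'],v-z['cy']]);n=np.hypot(*a);t=n/F
    dr=np.array([*(a/n*np.sin(t)),np.cos(t)])@V[:3,:3]; o=-V[:3,:3].T@V[:3,3]
    return (o+dr*(h-o[2])/dr[2])[:2]*1000
E
python3 - <<'E'
from h import *
for n,u,v,h in(('fr-',198,126,.006),('fr+',201.5,185,.006),('back-',152,131,.006),('tip',391,145,.006),('btn',369,243,.006),('hold',365,290,.03),('hold2',413,290,.03),('lid',404,8,.08)): print(n,fray('w1',u,v,h).round(1))
im=cv2.imread('pics/w1.png'); c=cv2.resize(im[110:260,90:420],None,fx=2.4,fy=2.4,interpolation=cv2.INTER_CUBIC); cv2.imwrite('pics/w1c.png',c)
E
```

```text
fr- [ 669.8 -185.6]
fr+ [ 671.9 -110.6]
back- [ 734.6 -187.8]
tip [ 433.1 -145. ]
btn [464.4 -22.9]
hold [473.4  31.1]
hold2 [411.6  35.7]
lid [ 423.4 -293.8]
```

View pics/w1c.png

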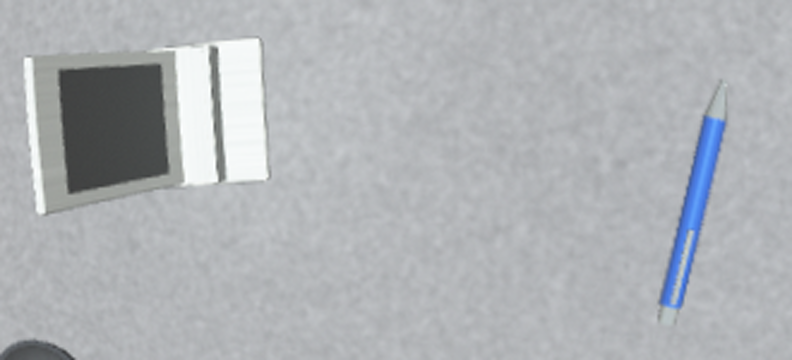

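Emit:
carry_out([
  [1,[-169,85,150],[0,0,0.031]],
  [1,[-169,85,150],[0,0,0.031]],
  [1,[-169,85,150],[0,0,0.031]],
  [1,[-169,85,150],[0,0,0.031]],
  [1,[-169,85,150],[0,0,0.031]],
  [1,[-169,85,150],[0,0,0.031]],
  [1,[-169,85,150],[0,0,0.031]],
  [1,[-169,85,150],[0,0,0.031]],
])

```text
time_s: 2.95
tcp_pos: [0.4448, 0.092, 0.1513]
eef_rot: [-179.9, 0.0, -94.9]
contact_force: [1.2, 0.1, 0.4]
gripper_width: 0.0879
gripper_force: 0.0
```

Run:
```python
from h import *
go([.444,.0914,.006],-95)
```

```text
t 2.95 tcp [444.8  92.  151.3] [-1.7993e+02  3.0000e-02 -9.4920e+01] w 87.9 F [1.2 0.1 0.4] gf 0.0
shift [  0.7   0.9 145.3] turn [-0.001  0.     0.001] rows>= 2.906945808344562
```

Emit:
carry_out([
  [1,[1,1,50],[0,0,0]],
  [1,[1,1,90],[0,0,0]],
  [1,[1,1,115],[0,0,0]],
  [1,[1,1,132],[0,0,0]],
  [1,[1,1,143],[0,0,0]],
  [1,[1,1,145],[0,0,0]],
  [1,[1,1,145],[0,0,0]],
])

```text
time_s: 3.65
tcp_pos: [0.4436, 0.091, 0.0059]
eef_rot: [-180.0, 0.0, -95.0]
contact_force: [0.1, -0.2, -0.2]
gripper_width: 0.0875
gripper_force: 0.0
```

Emit:
carry_out([
  [0.6,[0,0,0],[0,0,0]],
  [0.6,[0,0,0],[0,0,0]],
  [0.6,[0,0,0],[0,0,0]],
  [0.6,[0,0,0],[0,0,0]],
  [0.6,[0,0,0],[0,0,0]],
  [0.6,[0,0,0],[0,0,0]],
  [0.6,[0,0,0],[0,0,0]],
  [0.6,[0,0,0],[0,0,0]],
  [0.6,[0,0,0],[0,0,0]],
  [0.6,[0,0,0],[0,0,0]],
], squeeze=25)

```text
time_s: 4.65
tcp_pos: [0.4432, 0.0917, 0.0061]
eef_rot: [-180.0, 0.0, -94.9]
contact_force: [-0.7, -1.1, 7.4]
gripper_width: 0.0638
gripper_force: 25.0
```

Emit:
carry_out([
  [0.6,[0,0,-10],[0,0,0]],
  [0.6,[0,0,-30],[0,0,0]],
  [0.6,[0,0,-60],[0,0,0]],
  [0.6,[0,0,-60],[0,0,0]],
  [0.6,[0,0,-60],[0,0,0]],
])

```text
time_s: 5.15
tcp_pos: [0.443, 0.0918, 0.0663]
eef_rot: [-179.9, 0.1, -94.9]
contact_force: [-1.0, -0.1, -2.4]
gripper_width: 0.0642
gripper_force: 25.0
```

Run:
```python
from h import *
go([.5983,-.1441,.066],-92)
```

```text
t 5.15 tcp [443.   91.8  66.3] [-1.7993e+02  8.0000e-02 -9.4880e+01] w 64.2 F [-1.  -0.1 -2.4] gf 25.0
shift [ 2.218e+02 -1.748e+02  2.000e-01] turn [-0.001  0.001 -0.05 ] rows>= 5.648541688731869
```

Emit:
carry_out([
  [0.6,[22,-17,0],[0,0,-0.01]],
  [0.6,[60,-47,0],[0,0,-0.05]],
  [0.6,[100,-79,0],[0,0,-0.05]],
  [0.6,[138,-109,0],[0,0,-0.05]],
  [0.6,[173,-136,0],[0,0,-0.05]],
  [0.6,[200,-157,0],[0,0,-0.05]],
  [0.6,[215,-169,0],[0,0,-0.05]],
  [0.6,[222,-175,0],[0,0,-0.05]],
  [0.6,[222,-175,0],[0,0,-0.05]],
  [0.6,[222,-175,0],[0,0,-0.05]],
])

```text
time_s: 6.15
tcp_pos: [0.5973, -0.144, 0.0647]
eef_rot: [179.9, 0.0, -92.0]
contact_force: [-0.1, -0.2, -1.8]
gripper_width: 0.0639
gripper_force: 25.0
```

Run:
```python
from h import *
snap('wrist','w2')
im=cv2.imread('pics/w2.png'); c=cv2.resize(im[40:340,0:420],None,fx=1.9,fy=1.9,interpolation=cv2.INTER_CUBIC); cv2.imwrite('pics/w2c.png',c)
go([.5983,-.1441,.006],-92)
```

```text
t 6.2 tcp [ 597.5 -143.7   65.1] [ 1.7993e+02  1.0000e-02 -9.1980e+01] w 63.6 F [ 0.   0.5 -1.2] gf 25.0
shift [ 0.4 -0.9 59.1] turn [0.001 0.    0.   ] rows>= 1.1820381873318275
```

View pics/w2c.png

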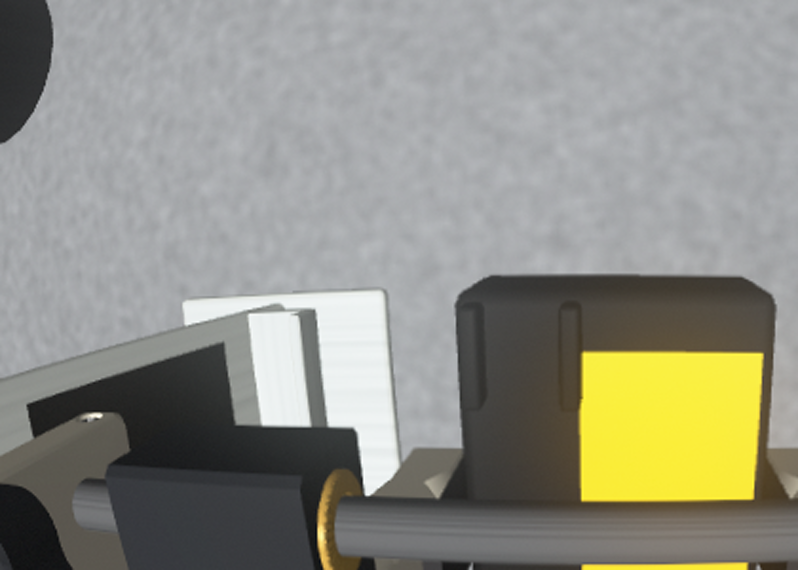

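Held in the air, the holder's -y end is near crop row 277. The stand's front corner is at crop (387,290) and its front edge runs down to about (396,440).

Run:
```python
from h import *
f=lambda a,b,h: print(fray('w2',a/1.9,40+b/1.9,h).round(1))
f(387,290,.006);f(396,440,.006);f(399,462,.006);f(183,300,.006)
print('holder top corners -y end');f(457,300,.089);f(775,300,.089);f(600,277,.089)
```

```text
[ 668.7 -186.5]
[ 671.3 -135.9]
[ 671.3 -127.9]
[ 748.4 -188.8]
holder top corners -y end
[ 626.7 -193.4]
[ 564.8 -191.2]
[ 598.7 -196.6]
```

Emit:
carry_out([
  [0.6,[0,-2,20],[0,0,0]],
  [0.6,[0,-2,38],[0,0,0]],
  [0.6,[0,-2,50],[0,0,0]],
  [0.6,[0,-2,56],[0,0,0]],
  [0.6,[0,-2,59],[0,0,0]],
  [0.6,[0,-2,59],[0,0,0]],
  [0.6,[0,-2,59],[0,0,0]],
])

```text
time_s: 6.9
tcp_pos: [0.6009, -0.1446, 0.0073]
eef_rot: [-179.9, 0.0, -92.0]
contact_force: [0.5, 0.4, -1.9]
gripper_width: 0.0638
gripper_force: 25.0
```

Emit:
carry_out([
  [0.85,[0,0,0],[0,0,0]],
  [0.85,[0,0,0],[0,0,0]],
  [0.85,[0,0,0],[0,0,0]],
  [0.85,[0,0,0],[0,0,0]],
  [0.85,[0,0,-30],[0,0,0]],
  [0.85,[0,0,-70],[0,0,0]],
  [0.85,[0,0,-120],[0,0,0]],
  [1,[0,0,-170],[0,0,0]],
  [1,[0,0,-170],[0,0,0]],
  [1,[0,0,-170],[0,0,0]],
])

```text
time_s: 7.9
tcp_pos: [0.601, -0.1446, 0.1785]
eef_rot: [-179.8, 0.0, -92.0]
contact_force: [0.1, 0.4, -1.0]
gripper_width: 0.0871
gripper_force: 0.0
```

Run:
```python
from h import *
snap('wrist','w3')
im=cv2.imread('pics/w3.png'); cv2.imwrite('pics/w3c.png',cv2.resize(im[0:330],None,fx=1.25,fy=1.25))
go([.4485,-.301,.20],-92);go([.4485,-.301,.20],-124)
```

```text
t 7.95 tcp [ 600.1 -144.5  176.8] [-1.7997e+02  3.0000e-02 -9.2020e+01] w 87.1 F [ 0.  -0.6 -0.7] gf 0.0
shift [161.7 145.9 -23.4] turn [-0.001  0.001 -0.   ] rows>= 4.381592021551595
t 7.95 tcp [ 600.1 -144.5  176.8] [-1.7997e+02  3.0000e-02 -9.2020e+01] w 87.1 F [ 0.  -0.6 -0.7] gf 0.0
shift [161.7 145.9 -23.4] turn [-0.     0.001  0.558] rows>= 4.381592021551595
```

View pics/w3c.png

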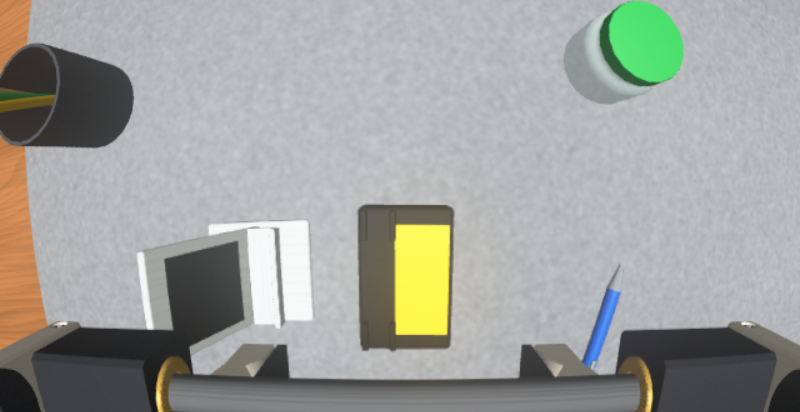

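The view shows the released holder with top corners at about (360,206), (453,206), (453,348) and (360,349). The base front edge runs from (308,221) to (313,320), and the jar lid is centred at (647,42).

Run:
```python
from h import *
f=lambda n,a,b,h: print(n,fray('w3',a/1.25,b/1.25,h).round(1))
f('base',308.5,221,.006);f('base+',313,320,.006);f('backcorner',209,224,.006)
for c in((359,206),(453,206),(452,348),(361,349)): f('hold',*c,.03)
f('lid',647,42,.08);f('lidL',606,42,.08);f('lidR',684,45,.08);f('lidT',640,1,.08);f('lidB',653,84,.08)
f('tip',619,265,.006)
```

```text
base [ 669.5 -185.9]
base+ [ 671.9 -111.3]
backcorner [ 748.1 -189. ]
hold [ 629.8 -196. ]
hold [ 567.8 -193.9]
hold [569.6 -94.7]
hold [634.  -96.1]
lid [ 449.4 -300.4]
lidL [ 478.1 -296.4]
lidR [ 421.2 -303. ]
lidT [ 451.3 -328. ]
lidB [ 447.4 -273.5]
tip [ 434.4 -147.1]
```

Emit:
carry_out([
  [1,[162,145,-24],[0,0,0]],
  [1,[162,145,-24],[0,0,0]],
  [1,[162,145,-24],[0,0,0]],
  [1,[162,145,-24],[0,0,0]],
  [1,[162,145,-24],[0,0,0]],
  [1,[162,145,-24],[0,0,0]],
  [1,[162,145,-24],[0,0,0]],
  [1,[162,145,-24],[0,0,0]],
  [1,[162,145,-24],[0,0,0]],
])

```text
time_s: 8.85
tcp_pos: [0.4502, -0.3008, 0.1999]
eef_rot: [179.9, 0.0, -91.9]
contact_force: [-0.4, 0.6, 1.4]
gripper_width: 0.0881
gripper_force: 0.0
```

Emit:
carry_out([
  [1,[0,0,45],[0,0,0]],
  [1,[0,0,90],[0,0,0]],
  [1,[0,0,125],[0,0,0]],
  [1,[0,0,150],[0,0,0]],
  [1,[0,0,166],[0,0,0]],
  [1,[0,0,170],[0,0,0]],
  [1,[0,0,170],[0,0,0]],
])

```text
time_s: 9.55
tcp_pos: [0.4499, -0.301, 0.03]
eef_rot: [179.9, 0.0, -91.9]
contact_force: [0.7, -0.1, 1.5]
gripper_width: 0.0879
gripper_force: 0.0
```

Emit:
carry_out([
  [0.6,[0,0,0],[0,0,0]],
  [0.6,[0,0,0],[0,0,0]],
  [0.6,[0,0,0],[0,0,0]],
  [0.6,[0,0,0],[0,0,0]],
  [0.6,[0,0,0],[0,0,0]],
  [0.6,[0,0,0],[0,0,0]],
  [0.6,[0,0,0],[0,0,0]],
  [0.6,[0,0,0],[0,0,0]],
  [0.6,[0,0,0],[0,0,0]],
  [0.6,[0,0,0],[0,0,0]],
], squeeze=25)

```text
time_s: 10.55
tcp_pos: [0.4495, -0.3015, 0.0312]
eef_rot: [180.0, -0.0, -92.0]
contact_force: [-3.0, 0.7, 6.0]
gripper_width: 0.0611
gripper_force: 25.0
```

Emit:
carry_out([
  [0.6,[0,0,-10],[0,0,0]],
  [0.6,[0,0,-35],[0,0,0]],
  [0.6,[0,0,-70],[0,0,0]],
  [0.6,[0,0,-90],[0,0,0]],
  [0.6,[0,0,-90],[0,0,0]],
  [0.6,[0,0,-90],[0,0,0]],
])

```text
time_s: 11.15
tcp_pos: [0.4496, -0.3013, 0.1207]
eef_rot: [-179.9, 0.0, -92.0]
contact_force: [-0.6, 1.0, -2.7]
gripper_width: 0.0614
gripper_force: 25.0
```

Run:
```python
from h import *
go([.6045,-.0243,.12],-92)
```

```text
t 11.15 tcp [ 449.6 -301.3  120.7] [-1.7995e+02  2.0000e-02 -9.2030e+01] w 61.4 F [-0.6  1.  -2.7] gf 25.0
shift [-282.3 -145.     1. ] turn [-0.001  0.    -0.001] rows>= 6.346509579873873
```

Emit:
carry_out([
  [0.6,[-20,-10,0],[0,0,0]],
  [0.6,[-56,-29,0],[0,0,0]],
  [0.6,[-96,-49,0],[0,0,0]],
  [0.6,[-138,-71,0],[0,0,0]],
  [0.6,[-180,-92,0],[0,0,0]],
  [0.6,[-216,-111,0],[0,0,0]],
  [0.6,[-248,-127,0],[0,0,0]],
  [0.6,[-270,-139,0],[0,0,0]],
  [0.6,[-280,-144,0],[0,0,0]],
  [0.6,[-282,-145,0],[0,0,0]],
  [0.6,[-282,-145,0],[0,0,0]],
])

```text
time_s: 12.25
tcp_pos: [0.6036, -0.0251, 0.1194]
eef_rot: [179.9, -0.0, -92.0]
contact_force: [-0.5, -0.6, -2.5]
gripper_width: 0.061
gripper_force: 25.0
```

Run:
```python
from h import *
go([.6045,-.0243,.0305],-92)
```

```text
t 12.25 tcp [603.6 -25.1 119.4] [ 1.7987e+02 -3.0000e-02 -9.2010e+01] w 61.0 F [-0.5 -0.6 -2.5] gf 25.0
shift [-0.9 -1.1 88.9] turn [ 0.002 -0.    -0.   ] rows>= 1.7785372255420695
```

Emit:
carry_out([
  [0.6,[-1,0,30],[0,0,0]],
  [0.6,[-1,0,58],[0,0,0]],
  [0.6,[-1,0,76],[0,0,0]],
  [0.6,[-1,0,85],[0,0,0]],
  [0.6,[-1,0,89],[0,0,0]],
  [0.6,[-1,0,90],[0,0,0]],
  [0.6,[-1,0,90],[0,0,0]],
])

```text
time_s: 12.95
tcp_pos: [0.605, -0.0241, 0.0314]
eef_rot: [-179.9, 0.0, -92.0]
contact_force: [-0.8, 0.9, -2.6]
gripper_width: 0.0611
gripper_force: 25.0
```

Emit:
carry_out([
  [0.85,[0,0,0],[0,0,0]],
  [0.85,[0,0,0],[0,0,0]],
  [0.85,[0,0,0],[0,0,0]],
  [0.85,[0,0,0],[0,0,0]],
  [0.85,[0,0,0],[0,0,0]],
  [0.85,[0,0,-20],[0,0,0]],
  [0.85,[0,0,-60],[0,0,0]],
  [0.85,[0,0,-110],[0,0,0]],
  [1,[0,0,-160],[0,0,0]],
  [1,[0,0,-160],[0,0,0]],
  [1,[0,0,-160],[0,0,0]],
])

```text
time_s: 14.05
tcp_pos: [0.6053, -0.0234, 0.1924]
eef_rot: [-179.8, 0.1, -92.0]
contact_force: [0.2, -0.1, 0.3]
gripper_width: 0.0869
gripper_force: 0.0
```

Run:
```python
from h import *
go([.4385,.295,.20],-92)
```

```text
t 14.05 tcp [605.3 -23.4 192.4] [-1.798e+02  7.000e-02 -9.200e+01] w 86.9 F [ 0.2 -0.1  0.3] gf 0.0
shift [-312.4  177.8   -7.8] turn [-0.003  0.001 -0.   ] rows>= 7.190925246962377
```

Emit:
carry_out([
  [1,[-312,177,-8],[0,0,0]],
  [1,[-312,177,-8],[0,0,0]],
  [1,[-312,177,-8],[0,0,0]],
  [1,[-312,177,-8],[0,0,0]],
  [1,[-312,177,-8],[0,0,0]],
  [1,[-312,177,-8],[0,0,0]],
  [1,[-312,177,-8],[0,0,0]],
  [1,[-312,177,-8],[0,0,0]],
  [1,[-312,177,-8],[0,0,0]],
  [1,[-312,177,-8],[0,0,0]],
  [1,[-312,177,-8],[0,0,0]],
])

```text
time_s: 15.15
tcp_pos: [0.4388, 0.293, 0.1979]
eef_rot: [180.0, -0.1, -92.1]
contact_force: [0.1, 0.2, -0.1]
gripper_width: 0.0873
gripper_force: 0.0
```

Run:
```python
from h import *
go([.439,.2947,.042],-92)
```

```text
t 15.15 tcp [438.8 293.  197.9] [ 1.7996e+02 -6.0000e-02 -9.2080e+01] w 87.3 F [ 0.1  0.2 -0.1] gf 0.0
shift [ -1.8  -0.2 155.9] turn [ 0.001 -0.001 -0.001] rows>= 3.118843595555808
```

Emit:
carry_out([
  [1,[-1.5,0,45],[0,0,0]],
  [1,[-1.5,0,90],[0,0,0]],
  [1,[-1.5,0,120],[0,0,0]],
  [1,[-1.5,0,142],[0,0,0]],
  [1,[-1.5,0,154],[0,0,0]],
  [1,[-1.5,0,156],[0,0,0]],
  [1,[-1.5,0,156],[0,0,0]],
])

```text
time_s: 15.85
tcp_pos: [0.4392, 0.2956, 0.043]
eef_rot: [-180.0, 0.0, -92.0]
contact_force: [0.0, 1.2, 1.3]
gripper_width: 0.0875
gripper_force: 0.0
```

Emit:
carry_out([
  [0.55,[0,0,0],[0,0,0]],
  [0.55,[0,0,0],[0,0,0]],
  [0.55,[0,0,0],[0,0,0]],
  [0.55,[0,0,0],[0,0,0]],
  [0.55,[0,0,0],[0,0,0]],
  [0.55,[0,0,0],[0,0,0]],
  [0.55,[0,0,0],[0,0,0]],
  [0.55,[0,0,0],[0,0,0]],
  [0.55,[0,0,0],[0,0,0]],
  [0.55,[0,0,0],[0,0,0]],
], squeeze=20)

```text
time_s: 16.85
tcp_pos: [0.439, 0.2961, 0.0431]
eef_rot: [-180.0, 0.0, -92.0]
contact_force: [-0.8, -0.7, 5.9]
gripper_width: 0.0613
gripper_force: 20.0
```

Emit:
carry_out([
  [0.55,[0,0,-10],[0,0,0]],
  [0.55,[0,0,-35],[0,0,0]],
  [0.55,[0,0,-75],[0,0,0]],
  [0.55,[0,0,-115],[0,0,0]],
  [0.55,[0,0,-140],[0,0,0]],
  [0.55,[0,0,-140],[0,0,0]],
  [0.55,[0,0,-140],[0,0,0]],
])

```text
time_s: 17.55
tcp_pos: [0.4382, 0.2957, 0.1829]
eef_rot: [180.0, 0.1, -92.0]
contact_force: [-0.2, -1.4, -3.1]
gripper_width: 0.0613
gripper_force: 20.0
```

Run:
```python
from h import *
go([.500,.0,.182],-92);go([.5961,-.2661,.182],-92)
```

```text
t 17.55 tcp [438.2 295.7 182.9] [ 1.7999e+02  5.0000e-02 -9.2020e+01] w 61.3 F [-0.2 -1.4 -3.1] gf 20.0
shift [293.3 -72.2   0.6] turn [ 0.     0.001 -0.   ] rows>= 6.0409893241508605
t 17.55 tcp [438.2 295.7 182.9] [ 1.7999e+02  5.0000e-02 -9.2020e+01] w 61.3 F [-0.2 -1.4 -3.1] gf 20.0
shift [ 5.558e+02 -1.776e+02  3.000e-01] turn [ 0.     0.001 -0.   ] rows>= 11.670556973312566
```

Emit:
carry_out([
  [0.55,[20,-6,0],[0,0,0]],
  [0.55,[56,-18,0],[0,0,0]],
  [0.55,[96,-31,0],[0,0,0]],
  [0.55,[138,-44,0],[0,0,0]],
  [0.55,[182,-58,0],[0,0,0]],
  [0.55,[226,-72,0],[0,0,0]],
  [0.55,[268,-86,0],[0,0,0]],
  [0.55,[306,-98,0],[0,0,0]],
  [0.55,[338,-108,0],[0,0,0]],
  [0.55,[360,-115,0],[0,0,0]],
  [0.55,[370,-118,0],[0,0,0]],
  [0.55,[370,-118,0],[0,0,0]],
])

```text
time_s: 18.75
tcp_pos: [0.5428, -0.0792, 0.181]
eef_rot: [179.8, -0.0, -92.1]
contact_force: [0.1, 0.1, -1.5]
gripper_width: 0.0614
gripper_force: 20.0
```

Emit:
carry_out([
  [0.55,[20,-6,0],[0,0,0]],
  [0.55,[56,-18,0],[0,0,0]],
  [0.55,[96,-31,0],[0,0,0]],
  [0.55,[136,-43,0],[0,0,0]],
  [0.55,[166,-54,0],[0,0,0]],
  [0.55,[182,-59,0],[0,0,0]],
  [0.55,[186,-60,0],[0,0,0]],
  [0.55,[186,-60,0],[0,0,0]],
  [0.55,[186,-60,0],[0,0,0]],
])

```text
time_s: 19.65
tcp_pos: [0.5968, -0.2647, 0.1824]
eef_rot: [180.0, 0.0, -92.0]
contact_force: [0.4, -0.3, -2.0]
gripper_width: 0.0611
gripper_force: 20.0
```

Run:
```python
from h import *
go([.5961,-.2661,.042],-92)
snap('scene','s2')
```

```text
t 19.65 tcp [ 596.8 -264.7  182.4] [ 1.7998e+02  3.0000e-02 -9.1950e+01] w 61.1 F [ 0.4 -0.3 -2. ] gf 20.0
shift [  1.5   0.6 140.4] turn [0.    0.    0.001] rows>= 2.8085213992414806
```

View pics/s2.png

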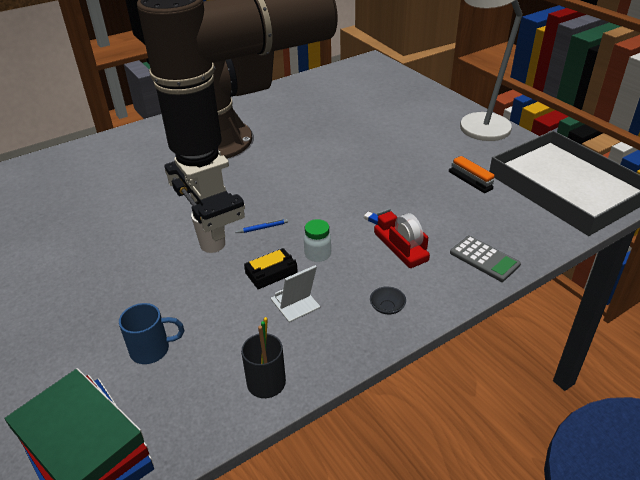

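The jar stands upright at (317,241), on the tape dispenser's side of the holder at (271,267). The cup hangs at (209,232), ready for the other end, so I'll lower it now.

Emit:
carry_out([
  [0.55,[1,0,40],[0,0,0]],
  [0.55,[1,0,80],[0,0,0]],
  [0.55,[1,0,110],[0,0,0]],
  [0.55,[1,0,128],[0,0,0]],
  [0.55,[1,0,137],[0,0,0]],
  [0.55,[1,0,140],[0,0,0]],
  [0.55,[1,0,140],[0,0,0]],
  [0.55,[1,0,140],[0,0,0]],
])

```text
time_s: 20.5
tcp_pos: [0.598, -0.2668, 0.0438]
eef_rot: [-179.9, -0.0, -92.0]
contact_force: [0.6, 0.1, -1.7]
gripper_width: 0.0613
gripper_force: 20.0
```

Emit:
carry_out([
  [0.85,[0,0,0],[0,0,0]],
  [0.85,[0,0,0],[0,0,0]],
  [0.85,[0,0,0],[0,0,0]],
  [0.85,[0,0,0],[0,0,0]],
  [0.85,[0,0,0],[0,0,0]],
  [0.85,[0,0,-20],[0,0,0]],
  [0.85,[0,0,-60],[0,0,0]],
  [0.85,[0,0,-110],[0,0,0]],
  [0.85,[0,0,-160],[0,0,0]],
  [0.6,[0,0,-160],[0,0,0]],
  [0.6,[0,0,-160],[0,0,0]],
])

```text
time_s: 21.6
tcp_pos: [0.5977, -0.2672, 0.2045]
eef_rot: [-179.8, -0.0, -92.0]
contact_force: [0.1, 0.3, -1.1]
gripper_width: 0.0637
gripper_force: 0.0
```

Run:
```python
from h import *
go([.440,.06,.26],-92)
```

```text
t 21.6 tcp [ 597.7 -267.2  204.5] [-1.7979e+02 -1.0000e-02 -9.2020e+01] w 63.7 F [ 0.1  0.3 -1.1] gf 0.0
shift [-321.5  168.9  -56.2] turn [-0.004 -0.    -0.   ] rows>= 7.349105262456477
```

Emit:
carry_out([
  [0.6,[-360,65,-160],[0,0,0]],
  [0.6,[-360,65,-160],[0,0,0]],
  [0.6,[-360,65,-160],[0,0,0]],
  [0.6,[-360,65,-160],[0,0,0]],
  [0.6,[-360,65,-160],[0,0,0]],
  [0.6,[-360,65,-160],[0,0,0]],
  [0.6,[-360,65,-160],[0,0,0]],
  [0.6,[-360,65,-160],[0,0,0]],
  [0.6,[-360,65,-160],[0,0,0]],
  [0.6,[-360,65,-160],[0,0,0]],
  [0.6,[-360,65,-160],[0,0,0]],
])

```text
time_s: 22.7
tcp_pos: [0.5443, 0.0944, 0.361]
eef_rot: [179.9, -0.1, -92.0]
contact_force: [0.8, 0.2, -0.7]
gripper_width: 0.0527
gripper_force: 0.0
```

Run:
```python
from h import *
snap('wrist','w4')
im=cv2.imread('pics/w4.png'); cv2.imwrite('pics/w4c.png',cv2.resize(im[0:300,100:500],None,fx=2,fy=2,interpolation=cv2.INTER_CUBIC))
go([.45,-.083,.1],-107)
```

```text
t 22.75 tcp [544.4  94.  361.1] [ 1.7987e+02 -6.0000e-02 -9.2060e+01] w 52.9 F [ 0.7 -0.8 -0.6] gf 0.0
shift [180.   87.4 261.5] turn [ 0.002 -0.001  0.261] rows>= 6.5859167513675745
```

View pics/w4c.png

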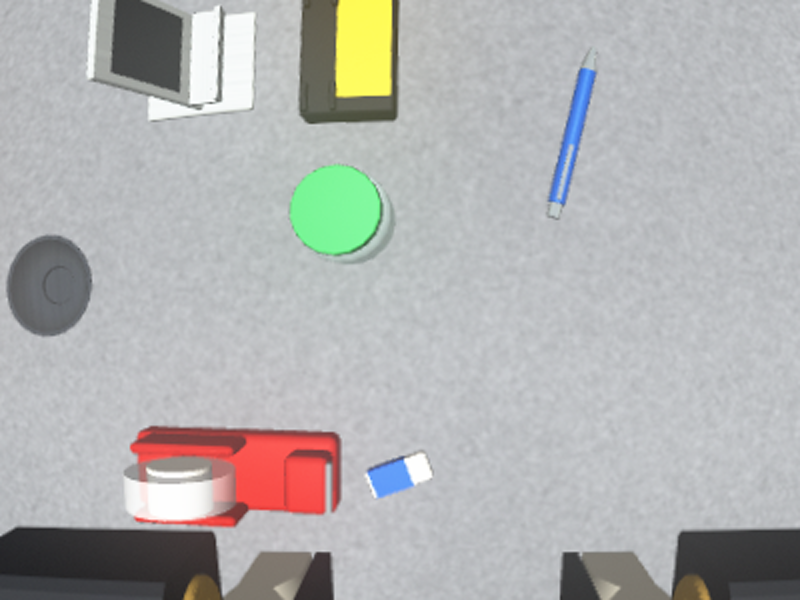

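The view shows the jar lid centred at (336,209), the holder's +y end at rows 118–122, and the pen from its tip at (592,50) to its button at (554,217).

Run:
```python
from h import *
f=lambda n,a,b,h: print(n,fray('w4',100+a/2,b/2,h).round(1))
f('tip',592,50,.006);f('btn',554,217,.006);f('bodytop',588,68,.006);f('bodybot',558,203,.006)
f('lid',336,209,.08);f('h',302,110,.03);f('h',397,110,.03);f('hend',350,120,.03)
```

```text
tip [ 433.5 -144.1]
btn [465.7 -21.3]
bodytop [ 437.2 -130.1]
bodybot [462.6 -31.1]
lid [604.3 -23.5]
h [631.9 -99.1]
h [569.2 -94.2]
hend [600.1 -89.3]
```

Emit:
carry_out([
  [0.5,[181,88,261],[0,0,0.227]],
  [0.5,[181,88,261],[0,0,0.227]],
  [0.5,[181,88,261],[0,0,0.227]],
  [0.5,[181,88,261],[0,0,0.227]],
  [0.5,[181,88,261],[0,0,0.227]],
  [0.5,[181,88,261],[0,0,0.227]],
  [0.5,[181,88,261],[0,0,0.227]],
  [0.5,[181,88,261],[0,0,0.227]],
  [0.5,[181,88,261],[0,0,0.227]],
  [0.5,[181,88,261],[0,0,0.227]],
])

```text
time_s: 23.75
tcp_pos: [0.4516, -0.0829, 0.1025]
eef_rot: [-179.9, 0.0, -105.0]
contact_force: [0.3, 1.0, -0.3]
gripper_width: 0.0438
gripper_force: 0.0
```

Run:
```python
from h import *
go([.4493,-.0838,.003],-105)
```

```text
t 23.75 tcp [451.6 -82.9 102.5] [-1.7991e+02  3.0000e-02 -1.0504e+02] w 43.8 F [ 0.3  1.  -0.3] gf 0.0
shift [ 1.5  2.2 99.5] turn [-0.002  0.    -0.001] rows>= 1.9899965747360733
```

Emit:
carry_out([
  [0.5,[1,1,40],[0,0,0]],
  [0.5,[1,1,70],[0,0,0]],
  [0.5,[1,1,88],[0,0,0]],
  [0.5,[1,1,95],[0,0,0]],
  [0.5,[1,1,98],[0,0,0]],
  [0.5,[1,1,98],[0,0,0]],
  [0.5,[1,1,98],[0,0,0]],
])

```text
time_s: 24.45
tcp_pos: [0.4502, -0.0833, 0.0046]
eef_rot: [-179.9, 0.1, -105.0]
contact_force: [0.3, 0.1, 1.1]
gripper_width: 0.0439
gripper_force: 0.0
```

Emit:
carry_out([
  [0,[0,0,0],[0,0,0]],
  [0,[0,0,0],[0,0,0]],
  [0,[0,0,0],[0,0,0]],
  [0,[0,0,0],[0,0,0]],
  [0,[0,0,0],[0,0,0]],
  [0,[0,0,0],[0,0,0]],
  [0,[0,0,0],[0,0,0]],
  [0,[0,0,0],[0,0,0]],
  [0,[0,0,0],[0,0,0]],
  [0,[0,0,0],[0,0,0]],
  [0,[0,0,0],[0,0,0]],
], squeeze=10)

```text
time_s: 25.55
tcp_pos: [0.4492, -0.0836, 0.0036]
eef_rot: [-180.0, 0.0, -105.0]
contact_force: [-1.0, -0.2, 3.3]
gripper_width: 0.0114
gripper_force: 10.0
```

Emit:
carry_out([
  [0,[0,0,-20],[0,0,0]],
  [0,[0,0,-60],[0,0,0]],
  [0,[0,0,-100],[0,0,0]],
  [0,[0,0,-100],[0,0,0]],
  [0,[0,0,-100],[0,0,0]],
])

```text
time_s: 26.05
tcp_pos: [0.4496, -0.0833, 0.1043]
eef_rot: [-179.9, 0.1, -105.0]
contact_force: [-1.0, 0.0, -1.1]
gripper_width: 0.0117
gripper_force: 10.0
```

Run:
```python
from h import *
go([.6183,-.1458,.104],-92)
```

```text
t 26.05 tcp [449.6 -83.3 104.3] [-1.7988e+02  8.0000e-02 -1.0502e+02] w 11.7 F [-1.   0.  -1.1] gf 10.0
shift [  16.6 -179.1    0.7] turn [-0.002  0.001 -0.227] rows>= 3.5977892169538204
```

Emit:
carry_out([
  [0,[3,-30,0],[0,0,-0.05]],
  [0,[7,-75,0],[0,0,-0.15]],
  [0,[11,-120,0],[0,0,-0.227]],
  [0,[14,-155,0],[0,0,-0.227]],
  [0,[16,-174,0],[0,0,-0.227]],
  [0,[17,-179,0],[0,0,-0.227]],
  [0,[17,-179,0],[0,0,-0.227]],
  [0,[17,-179,0],[0,0,-0.227]],
  [0,[17,-179,0],[0,0,-0.227]],
])

```text
time_s: 26.95
tcp_pos: [0.6166, -0.146, 0.1035]
eef_rot: [180.0, 0.0, -92.0]
contact_force: [0.2, 0.6, -0.4]
gripper_width: 0.0116
gripper_force: 10.0
```

Emit:
carry_out([
  [0,[0,0,20],[0,0,0]],
  [0,[0,0,40],[0,0,0]],
  [0,[0,0,52],[0,0,0]],
  [0,[0,0,52],[0,0,0]],
  [0,[0,0,52],[0,0,0]],
])

```text
time_s: 27.45
tcp_pos: [0.6178, -0.1463, 0.0521]
eef_rot: [-180.0, -0.0, -92.0]
contact_force: [1.6, -0.6, -0.7]
gripper_width: 0.0116
gripper_force: 10.0
```

Run:
```python
from h import *
snap('wrist','w5')
im=cv2.imread('pics/w5.png'); cv2.imwrite('pics/w5c.png',cv2.resize(im[100:340,150:450],None,fx=2.5,fy=2.5,interpolation=cv2.INTER_CUBIC))
go([.6183,-.1458,.0345],-92)
```

```text
t 27.5 tcp [ 618.2 -146.3   52.5] [-1.7993e+02 -1.0000e-02 -9.1980e+01] w 11.9 F [-0.1  0.5  0.5] gf 10.0
shift [-0.5 -0.1 18. ] turn [-0.001 -0.     0.   ] rows>= 0.36102330153713014
```

View pics/w5c.png

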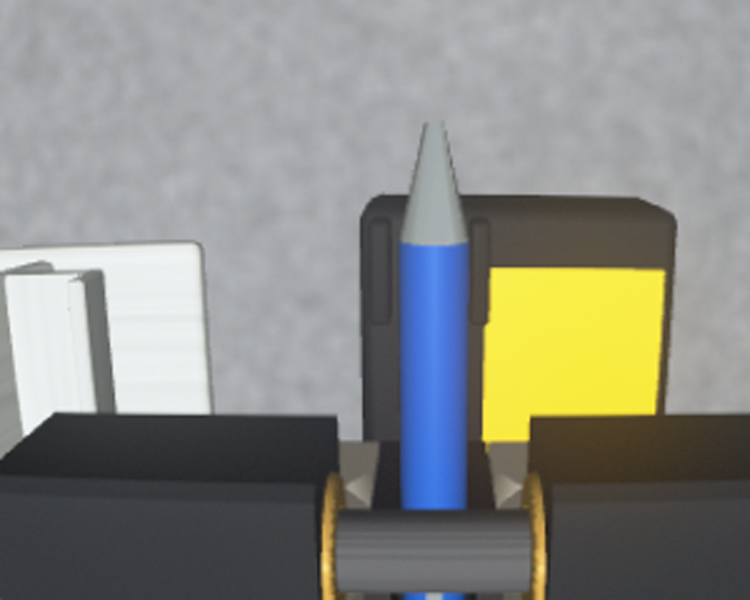

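The pen hangs over the groove, with its axis at crop column 434 and the groove centre at about 431. That is about 0.6 mm off, so I'll nudge it in +x, but first check the pen's lengthwise centring.

Run:
```python
from h import *
f=lambda n,a,b,h: print(n,fray('w5',150+a/2.5,100+b/2.5,h).round(1))
f('tip',434,122,.055);f('hend',520,196,.03);f('rib',380,218,.038);f('rib',480,218,.038);f('pen',434,243,.055);f('ribend',380,322,.038);f('ribend',480,322,.038)
```

```text
tip [ 615.8 -211.8]
hend [ 599.5 -196.6]
rib [ 626.5 -194.1]
rib [ 607.8 -193.4]
pen [ 616.5 -191.4]
ribend [ 627.4 -174.2]
ribend [ 608.3 -173.5]
```

Emit:
carry_out([
  [0,[0,-0.6,5],[0,0,0]],
  [0,[0,-0.6,9],[0,0,0]],
  [0,[0,-0.6,13],[0,0,0]],
  [0,[0,-0.6,16],[0,0,0]],
  [0,[0,-0.6,17.5],[0,0,0]],
  [0,[0,-0.6,17.5],[0,0,0]],
  [0,[0,-0.6,17.5],[0,0,0]],
])

```text
time_s: 28.2
tcp_pos: [0.6183, -0.1464, 0.034]
eef_rot: [-180.0, -0.0, -92.0]
contact_force: [-0.1, 0.1, 0.1]
gripper_width: 0.0121
gripper_force: 10.0
```

Emit:
carry_out([
  [0.3,[0,0,0],[0,0,0]],
  [0.3,[0,0,0],[0,0,0]],
  [0.3,[0,0,0],[0,0,0]],
  [0.3,[0,0,0],[0,0,0]],
  [0.3,[0,0,0],[0,0,0]],
  [0.3,[0,0,-10],[0,0,0]],
  [0.3,[0,0,-40],[0,0,0]],
  [0.3,[0,0,-80],[0,0,0]],
  [0.3,[0,0,-130],[0,0,0]],
  [0.3,[0,0,-130],[0,0,0]],
  [0.3,[0,0,-130],[0,0,0]],
])

```text
time_s: 29.3
tcp_pos: [0.6192, -0.1463, 0.1667]
eef_rot: [-179.7, 0.0, -92.0]
contact_force: [-0.5, 0.8, -0.5]
gripper_width: 0.0258
gripper_force: 0.0
```

Emit:
carry_out([
  [0.3,[-160,50,-120],[0,0,0]],
  [0.3,[-160,50,-120],[0,0,0]],
  [0.3,[-160,50,-120],[0,0,0]],
  [0.3,[-160,50,-120],[0,0,0]],
  [0.3,[-160,50,-120],[0,0,0]],
  [0.3,[-160,50,-120],[0,0,0]],
  [0.3,[-160,50,-120],[0,0,0]],
  [0.3,[-160,50,-120],[0,0,0]],
])

```text
time_s: 30.1
tcp_pos: [0.5734, 0.0142, 0.2823]
eef_rot: [179.8, -0.1, -92.1]
contact_force: [0.2, -0.7, -0.4]
gripper_width: 0.0262
gripper_force: 0.0
```

Run:
```python
from h import *
snap('wrist','w6')
im=cv2.imread('pics/w6.png'); cv2.imwrite('pics/w6c.png',cv2.resize(im[0:300,100:500],None,fx=2,fy=2,interpolation=cv2.INTER_CUBIC))
```

```text
(no output)
```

View pics/w6c.png

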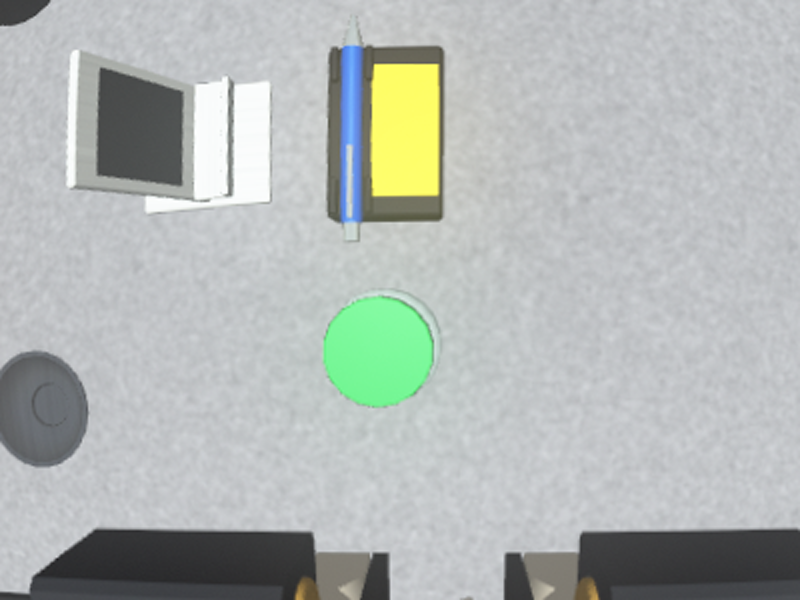

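The pen lies in the groove from (353,18) to (351,240), with the jar lid at (379,351). I'll check the cup and the whole row from the fixed cameras.

Run:
```python
from h import *
f=lambda n,a,b,h: print(n,fray('w6',100+a/2,b/2,h).round(1))
f('tip',354,18,.036);f('btn',351,240,.036);f('h-',442,48,.03);f('h+',441,218,.03);f('lid',379,351,.08);f('st-',271,82,.006);f('st+',270,202,.006)
for n in('scene','side'):
    snap(n,n+'9');p,ok,im=cloud(n+'9')
    for k,c in(('cup',(.597,-.267)),('jar',(.605,-.024))):
        m=ok&(p[...,2]>.074)&(p[...,2]<.09)&(np.hypot(p[...,0]-c[0],p[...,1]-c[1])<.045); s=p[m]
        h=cv2.convexHull((s[:,:2]*1000).astype(np.float32)); print(n,k,len(s),np.round(cv2.minEnclosingCircle(h)[0],1),np.round(cv2.fitEllipse(h)[0],1))
    m=ok&(p[...,2]>.024)&(p[...,2]<.045)&(abs(p[...,0]-.6)<.06)&(abs(p[...,1]+.145)<.08); print(n,'holder',cv2.minAreaRect((p[m][:,:2]*1000).astype(np.float32)))
im=cv2.imread('pics/scene9.png');cv2.imwrite('pics/s9c.png',cv2.resize(im[170:370,100:400],None,fx=2.6,fy=2.6,interpolation=cv2.INTER_CUBIC))
```

```text
tip [ 615.5 -210.3]
btn [620.8 -82.1]
h- [ 567.9 -190.9]
h+ [571.9 -92.3]
lid [604.4 -24.2]
st- [ 669.1 -185.1]
st+ [ 671.6 -110.6]
scene cup 221 [ 599.8 -267.4] [ 599.6 -267.5]
scene jar 339 [607.6 -23.8] [606.9 -24.3]
scene holder ((604.628173828125, -146.13247680664062), (129.91082763671875, 68.55307006835938), 87.5298080444336)
side cup 135 [ 596.8 -266.3] [ 596.8 -265.9]
side jar 359 [603.9 -23.3] [603.1 -23.6]
side holder ((598.5668334960938, -150.4398193359375), (123.00940704345703, 65.7165298461914), 87.86115264892578)
```

View pics/s9c.png

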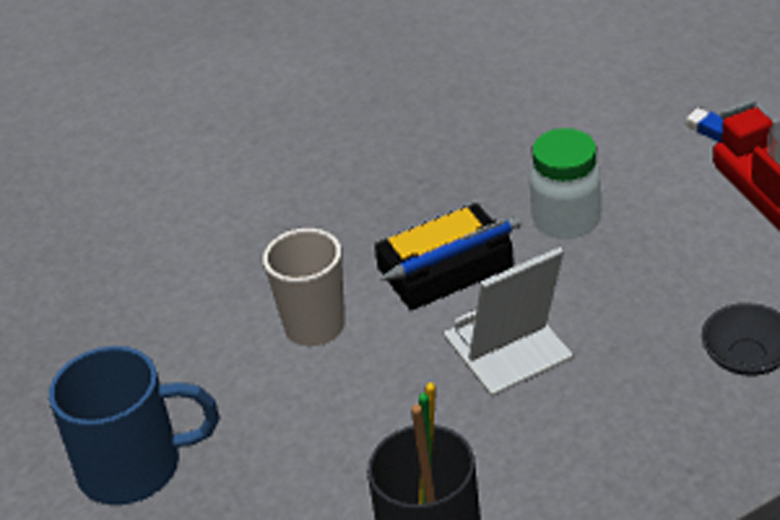

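The crop shows the cup (305,285), holder with pen (445,255) and jar (566,180) in one upright row in front of the stand. The measured centre distances are about 121 mm each, which gives 4 cm gaps, so I'm handing in.

```bash
python3 -c "
from h import *
print(r.close_job())"
```

```text
the job is handed in; nothing more can be done
None
```

The job is handed in after about 30 s of robot time: by the last camera measurements the holder is squarely in front of the stand with gaps of about 4 cm to stand, jar and cup, the jar is on the tape dispenser's side and the cup at the other end, the pen is centred in the groove, and the mug, stapler and eraser were left alone.

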